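# Unmould the chocolate blocks and start the cooling fan

### The arm

A 6-joint arm with a two-finger parallel gripper is mounted at the origin on the work surface. World frame = base frame: x ahead of the robot, y to its left, z up, the work surface at z = 0. Lengths are in m, angles in degrees, forces in N, time in s.
With the tool pointing down it reaches from about 0.25 to 0.775 m from the base axis. Payload 4 kg.
Tool frame: the origin (TCP) lies midway between the tips of the shut fingers; the grasp point (between the pads) lies 19 mm behind it (bot.tcp_to_grasp is the distance from the TCP to the grasp point, in m); z points along the fingers, y is the line along which they close (so a half turn about z gives the same grasp; the last joint's range is limited). The gripper opens to 85 mm and grips with 20 to 120 N. Pads are 22 mm wide; open, the fingers measure 114 mm over their backs; the gripper's body (76 mm by 85 mm) begins 54 mm behind the grasp point. The pads swing forward as they close: fully open they stand 13 mm farther back than shut.
Start: joints at [70.067, 4.996, 78.535, -0, 96.463, -5.907], TCP at [0.133, 0.534, 0.231] pointing down, gripper open.
Joint ranges: [-177.83, 177.83], [-43.37, 116.18], [15.69, 146.23], [-61.86, 241.86], [9.47, 152.12], [-147.06, 147.06]. Speed limits (degrees/s): [159.86, 159.86, 180, 180, 180, 180].

### API

Orientations are given as [roll, pitch, yaw] about the fixed x, y, z axes, in that order (R = Rz(yaw) Ry(pitch) Rx(roll)).
In Python, from rig import bot, optics, job gives the robot as it stands.
- The arm moves only by the tool drive_tool, never from a script. Its argument "rows" is a list that holds one entry, the list of rows, each a list of 7 numbers: the opening, from 0 (shut) to 1 (fully open), then the shift along the world's x, y, z in mm, then the turn, a rotation vector about the world's x, y, z in rad. In form: [[[grip, x, y, z, ax, ay, az], ...]]. A call has 1 to 10 rows; each row is the pose to reach, as a shift and turn from the pose commanded when the call began; what a row does not reach only later rows make up. A row lasts 1/10 s, in which the tool goes at most 50 mm and 8.59 degrees, less where a joint would pass 70% of its speed; a pose out of reach is approached as far as the arm can. A call with a gripper value outside its range is refused whole. The fingers move at their own pace and stop on an object; "squeeze" is the grip in N (left out, the last holds). Time passes only in rows, so rows that repeat a pose let the fingers close. It gives the time, the measured TCP pose, the force, the opening and the grip force at its end, in the units of the state.
- bot.observe(): the state, without advancing time (a new reading comes with each control period).
- optics.snapshot(name): name is "scene" or "top"; returns (picture, depth): 400x640x3 uint8, blue, green, red; 400x640 float32, m along the optical axis (not along the pixel's ray), 0 where there is no reading.
- optics.camera_model(name): a dict with "K" (3x3 intrinsics, pixels), "k1" (the pictures are not rectified: a ray, as slopes to the right and down, at radius r is drawn at 1 + k1 r^2 times it, then the intrinsics apply), "rvec" (rotation vector, rad) and "tvec" (3), from world to camera coordinates, as OpenCV has them. Camera axes: x right, y down, z forward; pixel columns grow to the right and rows downward; lengths in m; the calibration is good to about 2 mm. A picture is of the moment at which its call begins. camera_model takes no time and is no camera call.
- job.finish_job(): hands the job in; it is judged then, once.
The state is a dict: "t": time; "joint_positions": joint angles; "dq": joint speeds; "tau": joint torques, N m; "ee_pos": TCP position; "tool_rot": TCP orientation; "wrist_force": force on the tool from outside, world axes, zero at the start; "ft_torque": the same for the moment, N m; "gripper_width": finger opening in m; "gripper_force": force on a finger pad.
Only numpy, scipy, OpenCV 4.12 (cv2) and the standard library are available. Lean on these libraries where they do the work, as an engineer would, in place of code of your own. Each camera call takes 0.05 s, during which the arm holds its last target. There are 200 camera calls.

### The job

Unmould every chocolate block: press down its heel end so that it tips up, lift it out and lay it flat on the baking sheet that already carries a block of the same width, next to that block and not on top of anything. When all of them lie on their sheets, push the fan's lever fully over, away from you, to on. Leave the two blocks that were already on the sheets, and the bowl, cup and jar, where they are.

Things in the scene. Friction and masses are not known exactly. Their poses are not given: they have to be found in the camera images.
- mould_a: white plastic mould, fixed, 138 x 90 x 56 mm high, with one pocket from above that fits a wide (60 mm) block with 2 mm to spare each side. Origin: centre of its underside, under the pocket's middle; x points along the pocket to the tab end (a 22 x 50 mm tab juts out from the rim), z up. A flat block's top is 1 mm below the rim: no grip. May be empty. Heel slope: see mould_a_heel
- mould_a_heel (a point): where to press: over the middle of the pocket's heel (-x) end, 46 mm from its centre, at the height of a flat block's top (55 mm). Under the block the floor (35 mm up) is flat from the tab to x = -2 mm, then slopes down 28 degrees to the heel wall (x = -61). Pressed 10 to 15 mm down here, the block tips 28 degrees and stays; its tab end then stands 25 mm above the rim, sides free
- block_a_c (a point): centre of a wide brown chocolate block, 110 x 60 x 20 mm, about 160 g; x along its length, z through its thickness. It starts flat in the pocket of mould_a, its x along the mould's x. May be absent
- mould_b: white plastic mould, fixed, 138 x 90 x 56 mm high, with one pocket from above that fits a wide (60 mm) block with 2 mm to spare each side. Origin: centre of its underside, under the pocket's middle; x points along the pocket to the tab end (a 22 x 50 mm tab juts out from the rim), z up. A flat block's top is 1 mm below the rim: no grip. May be empty. Heel slope: see mould_b_heel
- mould_b_heel (a point): where to press: over the middle of the pocket's heel (-x) end, 46 mm from its centre, at the height of a flat block's top (55 mm). Under the block the floor (35 mm up) is flat from the tab to x = -2 mm, then slopes down 28 degrees to the heel wall (x = -61). Pressed 10 to 15 mm down here, the block tips 28 degrees and stays; its tab end then stands 25 mm above the rim, sides free
- block_b_c (a point): centre of a wide brown chocolate block, 110 x 60 x 20 mm, about 160 g; x along its length, z through its thickness. It starts flat in the pocket of mould_b, its x along the mould's x. May be absent
- mould_c: white plastic mould, fixed, 138 x 90 x 56 mm high, with one pocket from above that fits a narrow (42 mm) block with 2 mm to spare each side. Origin: centre of its underside, under the pocket's middle; x points along the pocket to the tab end (a 22 x 50 mm tab juts out from the rim), z up. A flat block's top is 1 mm below the rim: no grip. May be empty. Heel slope: see mould_c_heel
- mould_c_heel (a point): where to press: over the middle of the pocket's heel (-x) end, 46 mm from its centre, at the height of a flat block's top (55 mm). Under the block the floor (35 mm up) is flat from the tab to x = -2 mm, then slopes down 28 degrees to the heel wall (x = -61). Pressed 10 to 15 mm down here, the block tips 28 degrees and stays; its tab end then stands 25 mm above the rim, sides free
- block_c_c (a point): centre of a narrow brown chocolate block, 110 x 42 x 20 mm, about 110 g; x along its length, z through its thickness. It starts flat in the pocket of mould_c, its x along the mould's x. May be absent
- mould_d: white plastic mould, fixed, 138 x 90 x 56 mm high, with one pocket from above that fits a narrow (42 mm) block with 2 mm to spare each side. Origin: centre of its underside, under the pocket's middle; x points along the pocket to the tab end (a 22 x 50 mm tab juts out from the rim), z up. A flat block's top is 1 mm below the rim: no grip. May be empty. Heel slope: see mould_d_heel
- mould_d_heel (a point): where to press: over the middle of the pocket's heel (-x) end, 46 mm from its centre, at the height of a flat block's top (55 mm). Under the block the floor (35 mm up) is flat from the tab to x = -2 mm, then slopes down 28 degrees to the heel wall (x = -61). Pressed 10 to 15 mm down here, the block tips 28 degrees and stays; its tab end then stands 25 mm above the rim, sides free
- block_d_c (a point): centre of a narrow brown chocolate block, 110 x 42 x 20 mm, about 110 g; x along its length, z through its thickness. It starts flat in the pocket of mould_d, its x along the mould's x. May be absent
- sample_wide_c (a point): centre (half-way up) of the wide chocolate block (60 mm wide, else like the others), already lying flat across the far part of one of the two sheets; it shows which blocks belong on that sheet. If it gets knocked a little aside it may stay there
- sample_narrow_c (a point): centre (half-way up) of the narrow chocolate block (42 mm wide, else like the others), already lying flat across the far part of one of the two sheets; it shows which blocks belong on that sheet. If it gets knocked a little aside it may stay there
- sheet_left: flat baking sheet with white paper, 280 (x) x 190 (y) mm, fixed, on the robot's left (+y); origin: centre of its underside; its top is 5 mm above the origin. The nearer half is free; the two sheets carry the two samples, which varies
- sheet_right: flat baking sheet with white paper, 280 (x) x 190 (y) mm, fixed, on the robot's right (-y); origin: centre of its underside; its top is 5 mm above the origin. The nearer half is free; the two sheets carry the two samples, which varies
- fan_lever (a joint): angle of the toggle lever that switches the cooling fan, a black rod with a 26 mm ball, on a grey block right of the right-hand sheet; near 0 it leans 0.5 rad towards the robot (off), at 1.0 it leans 0.5 rad away from the robot (on, its stop); light, stays where it is left
- fan_lever_tip (a point): centre of the lever's 26 mm ball, 80 mm from its pivot (22 mm above the worktop); its x axis, levelled, points the way the lever swings to on, within 0.2 rad of world x
- bowl: steel bowl, 100 mm across, 55 mm high, beyond the lever on the right; origin: centre of its underside; leave alone
- cup: white ceramic cup, 80 mm across, 70 mm high, on the left; origin: centre of its underside; leave alone
- jar: amber glass jar, 72 mm across, 80 mm high, on the left, nearer than the cup; origin: centre of its underside; leave alone
There are look-alikes about, which are no part of the job. Leave any orange look-alike of the part that bears sample_narrow_c alone. Leave any turquoise look-alike of the part that bears block_d_c alone.

How it is judged (in metres and radians):
On the way, in this order (a step that is already met when the one before it is completed fails the run):
1. every block lies flat on the sheet with the sample of its width ((((x of block_a_c in the frame of sheet_left between -0.14 and 0.14 m and y of block_a_c in the frame of sheet_left between -0.095 and 0.095 m and z of block_a_c in the frame of sheet_left between 0.01 and 0.02 m and (angle between block_a_c's own z axis and vertical below 0.12 rad or angle between block_a_c's own z axis and vertical above 3.02159 rad)) and (x of block_b_c in the frame of sheet_left between -0.14 and 0.14 m and y of block_b_c in the frame of sheet_left between -0.095 and 0.095 m and z of block_b_c in the frame of sheet_left between 0.01 and 0.02 m and (angle between block_b_c's own z axis and vertical below 0.12 rad or angle between block_b_c's own z axis and vertical above 3.02159 rad)) and (x of block_c_c in the frame of sheet_right between -0.14 and 0.14 m and y of block_c_c in the frame of sheet_right between -0.095 and 0.095 m and z of block_c_c in the frame of sheet_right between 0.01 and 0.02 m and (angle between block_c_c's own z axis and vertical below 0.12 rad or angle between block_c_c's own z axis and vertical above 3.02159 rad)) and (x of block_d_c in the frame of sheet_right between -0.14 and 0.14 m and y of block_d_c in the frame of sheet_right between -0.095 and 0.095 m and z of block_d_c in the frame of sheet_right between 0.01 and 0.02 m and (angle between block_d_c's own z axis and vertical below 0.12 rad or angle between block_d_c's own z axis and vertical above 3.02159 rad)) and x of sample_wide_c in the frame of sheet_left below 0.22 m and y of sample_wide_c in the frame of sheet_left between -0.15 and 0.15 m and distance of each of sample_wide_c, sample_narrow_c from where it was at the start of the episode below 0.09 m and x of sample_narrow_c in the frame of sheet_right below 0.22 m and y of sample_narrow_c in the frame of sheet_right between -0.15 and 0.15 m) or ((x of block_a_c in the frame of sheet_right between -0.14 and 0.14 m and y of block_a_c in the frame of sheet_right between -0.095 and 0.095 m and z of block_a_c in the frame of sheet_right between 0.01 and 0.02 m and (angle between block_a_c's own z axis and vertical below 0.12 rad or angle between block_a_c's own z axis and vertical above 3.02159 rad)) and (x of block_b_c in the frame of sheet_right between -0.14 and 0.14 m and y of block_b_c in the frame of sheet_right between -0.095 and 0.095 m and z of block_b_c in the frame of sheet_right between 0.01 and 0.02 m and (angle between block_b_c's own z axis and vertical below 0.12 rad or angle between block_b_c's own z axis and vertical above 3.02159 rad)) and (x of block_c_c in the frame of sheet_left between -0.14 and 0.14 m and y of block_c_c in the frame of sheet_left between -0.095 and 0.095 m and z of block_c_c in the frame of sheet_left between 0.01 and 0.02 m and (angle between block_c_c's own z axis and vertical below 0.12 rad or angle between block_c_c's own z axis and vertical above 3.02159 rad)) and (x of block_d_c in the frame of sheet_left between -0.14 and 0.14 m and y of block_d_c in the frame of sheet_left between -0.095 and 0.095 m and z of block_d_c in the frame of sheet_left between 0.01 and 0.02 m and (angle between block_d_c's own z axis and vertical below 0.12 rad or angle between block_d_c's own z axis and vertical above 3.02159 rad)) and x of sample_wide_c in the frame of sheet_right below 0.22 m and y of sample_wide_c in the frame of sheet_right between -0.15 and 0.15 m and distance of each of sample_wide_c, sample_narrow_c from where it was at the start of the episode below 0.09 m and x of sample_narrow_c in the frame of sheet_left below 0.22 m and y of sample_narrow_c in the frame of sheet_left between -0.15 and 0.15 m))), for 0.3 s.
2. the fan lever is pushed over to on (value of joint fan_lever above 0.8 rad), for 0.2 s.
At the end, for the whole second after the job is handed in: every block present lies flat (within 0.12 rad) and still directly on the sheet that carries the sample of its width, its centre over the sheet; both samples are still by their own sheets, within 90 mm of where they began; the lever stands at more than 0.8 rad ((((x of block_a_c in the frame of sheet_left between -0.14 and 0.14 m and y of block_a_c in the frame of sheet_left between -0.095 and 0.095 m and z of block_a_c in the frame of sheet_left between 0.01 and 0.02 m and (angle between block_a_c's own z axis and vertical below 0.12 rad or angle between block_a_c's own z axis and vertical above 3.02159 rad)) and (x of block_b_c in the frame of sheet_left between -0.14 and 0.14 m and y of block_b_c in the frame of sheet_left between -0.095 and 0.095 m and z of block_b_c in the frame of sheet_left between 0.01 and 0.02 m and (angle between block_b_c's own z axis and vertical below 0.12 rad or angle between block_b_c's own z axis and vertical above 3.02159 rad)) and (x of block_c_c in the frame of sheet_right between -0.14 and 0.14 m and y of block_c_c in the frame of sheet_right between -0.095 and 0.095 m and z of block_c_c in the frame of sheet_right between 0.01 and 0.02 m and (angle between block_c_c's own z axis and vertical below 0.12 rad or angle between block_c_c's own z axis and vertical above 3.02159 rad)) and (x of block_d_c in the frame of sheet_right between -0.14 and 0.14 m and y of block_d_c in the frame of sheet_right between -0.095 and 0.095 m and z of block_d_c in the frame of sheet_right between 0.01 and 0.02 m and (angle between block_d_c's own z axis and vertical below 0.12 rad or angle between block_d_c's own z axis and vertical above 3.02159 rad)) and x of sample_wide_c in the frame of sheet_left below 0.22 m and y of sample_wide_c in the frame of sheet_left between -0.15 and 0.15 m and distance of each of sample_wide_c, sample_narrow_c from where it was at the start of the episode below 0.09 m and x of sample_narrow_c in the frame of sheet_right below 0.22 m and y of sample_narrow_c in the frame of sheet_right between -0.15 and 0.15 m) or ((x of block_a_c in the frame of sheet_right between -0.14 and 0.14 m and y of block_a_c in the frame of sheet_right between -0.095 and 0.095 m and z of block_a_c in the frame of sheet_right between 0.01 and 0.02 m and (angle between block_a_c's own z axis and vertical below 0.12 rad or angle between block_a_c's own z axis and vertical above 3.02159 rad)) and (x of block_b_c in the frame of sheet_right between -0.14 and 0.14 m and y of block_b_c in the frame of sheet_right between -0.095 and 0.095 m and z of block_b_c in the frame of sheet_right between 0.01 and 0.02 m and (angle between block_b_c's own z axis and vertical below 0.12 rad or angle between block_b_c's own z axis and vertical above 3.02159 rad)) and (x of block_c_c in the frame of sheet_left between -0.14 and 0.14 m and y of block_c_c in the frame of sheet_left between -0.095 and 0.095 m and z of block_c_c in the frame of sheet_left between 0.01 and 0.02 m and (angle between block_c_c's own z axis and vertical below 0.12 rad or angle between block_c_c's own z axis and vertical above 3.02159 rad)) and (x of block_d_c in the frame of sheet_left between -0.14 and 0.14 m and y of block_d_c in the frame of sheet_left between -0.095 and 0.095 m and z of block_d_c in the frame of sheet_left between 0.01 and 0.02 m and (angle between block_d_c's own z axis and vertical below 0.12 rad or angle between block_d_c's own z axis and vertical above 3.02159 rad)) and x of sample_wide_c in the frame of sheet_right below 0.22 m and y of sample_wide_c in the frame of sheet_right between -0.15 and 0.15 m and distance of each of sample_wide_c, sample_narrow_c from where it was at the start of the episode below 0.09 m and x of sample_narrow_c in the frame of sheet_left below 0.22 m and y of sample_narrow_c in the frame of sheet_left between -0.15 and 0.15 m)) and value of joint fan_lever above 0.8 rad and linear speed of each of block_a, block_b, block_c, block_d below 0.02 m/s); the robot touches nothing.
It fails at once if the bowl, cup or jar is shifted by more than 40 mm (distance of any of bowl, cup, jar from where it was at the start of the episode above 0.04 m).
Of block_a, block_b, block_c, block_d only 3 to 4 are there at a start; the rules pass over those that are not, and their reading is None.
At some moment in a run one of sample_wide, sample_narrow may be knocked a few centimetres aside while the robot is not near it.
Once in a run the grip may slacken for a moment while it holds something.
It also fails if it takes over 210 s, if anything falls off the work surface, if the arm or the gripper's body presses on something with over 40 N, if the wrist force passes 120 N, or if a joint passes its speed limit or range.

## Working session

There is one attempt and no reset: what is moved stays moved. The work goes in short steps, Python scripts to look and compute and a tool call to move; the robot and the scene stay as the last step left them, time stands still between calls to the robot, and variables do not carry over. Pictures are saved under pics/ and viewed, at most 14 in all, crops included, and the job is handed in when it is done.

Besides the shell and the picture viewer there is one more tool, called after "Request:" by a JSON object that holds its "op" and its "data", one argument or row to a line. drive_tool: Moves the arm, as the interface text tells. Its arguments: {"type":"object","properties":{"rows":{"type":"array","items":{"type":"array","items":{"type":"array","items":{"type":"number"}}}},"squeeze":{"type":"number"}},"required":["rows"]}

```bash
mkdir -p pics; ls; cat > h.py <<'E'
import numpy as np,cv2
from rig import bot,optics,job
def cam(n):
    m=optics.camera_model(n);R=cv2.Rodrigues(np.array(m["rvec"],float))[0];return np.array(m["K"]),float(m["k1"]),R,np.array(m["tvec"],float).ravel()
def ray(n,uv):
    K,k1,R,t=cam(n);uv=np.atleast_2d(np.array(uv,float))
    s=cv2.undistortPoints(uv[:,None],K,np.array([k1,0,0,0,0.]))[:,0]
    d=np.c_[s,np.ones(len(s))]
    return -R.T@t,d@R
def plane(n,uv,z):
    o,d=ray(n,uv);return o+d*((z-o[2])/d[:,2])[:,None]
def pts(n,uv,depth):
    o,d=ray(n,uv);u=np.atleast_2d(uv).astype(int);return o+d*depth[u[:,1],u[:,0]][:,None]
def proj(n,P):
    K,k1,R,t=cam(n);return cv2.projectPoints(np.atleast_2d(P).astype(float),cv2.Rodrigues(R)[0],t,K,np.array([k1,0,0,0,0.]))[0][:,0]
E
python3 - <<'E'
from h import *
for n in("scene","top"):
    im,d=optics.snapshot(n);cv2.imwrite(f"pics/{n}0.png",im);np.savez(f"{n}0.npz",im=im,d=d)
    o,dd=ray(n,[[320,200]]);print(n,o,dd,(d>0).mean())
print(bot.observe())
E
```

```text
pics
scene [ 1.30140676 -0.89343467  0.82290275] [[-0.54795347  0.65478341 -0.52074986]] 0.9958046875
top [0.27989393 0.01091894 1.28750652] [[ 0.19632861  0.00555878 -0.9806759 ]] 0.995859375
{'t': 0.1, 'joint_positions': array([ 7.00686759e+01,  5.03647958e+00,  7.86158604e+01,  3.33320327e-03,
        9.64630547e+01, -5.90501083e+00]), 'dq': array([ 0.00591836, -0.03230119, -0.30390608, -0.08071874, -0.09604996,
        0.0072524 ]), 'tau': array([ 3.03944398e-03, -3.53013647e+01, -3.14219034e+01, -1.02998856e-04,
        7.95592001e-03,  2.38776857e-05]), 'ee_pos': array([0.13311623, 0.53319165, 0.23024286]), 'tool_rot': array([-1.79885558e+02, -1.51669342e-02,  1.65974043e+02]), 'wrist_force': array([ 0.10997812, -0.2094443 , -0.35840448]), 'ft_torque': array([0.01965826, 0.0125296 , 0.07871445]), 'gripper_force': 0.0, 'gripper_width': 0.0854702445772085}
```

View pics/top0.png

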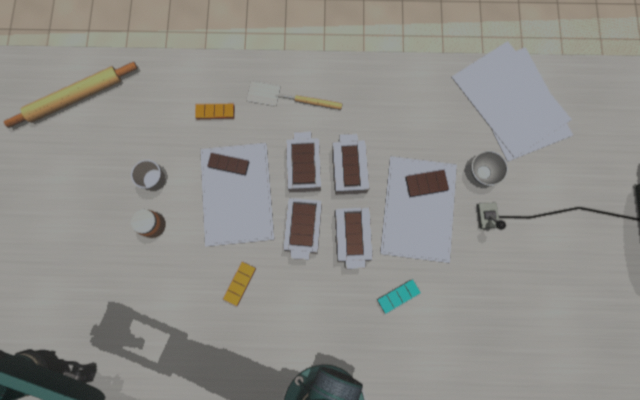

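View pics/scene0.png

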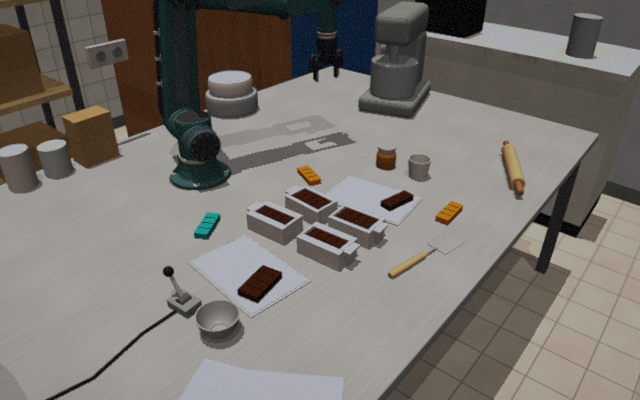

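Top view (up = +x, left = +y): four moulds, all filled, at (303,163), (303,225), (350,165) and (353,233). Tabs are on the far side for the far pair and on the near side for the near pair. The left sheet is at (237,195) with its brown sample at (228,163). The right sheet is at (420,210) with its brown sample at (427,183). The lever ball is near (500,225) and the bowl at (488,168).

Possible confusions:
- **Orange blocks:** (215,111) and (239,284) are look-alikes, so I leave them.
- **Turquoise block:** (399,296) is a look-alike, so I leave it.
- **Brown blocks on the sheets:** (228,163) and (427,183) are the samples.
- **Targets:** only the four brown blocks inside the moulds.

```bash
python3 - <<'E'
from h import *
z=np.load("top0.npz");im,d=z["im"],z["d"]
hsv=cv2.cvtColor(im,cv2.COLOR_BGR2HSV)
m=((im.max(2)<95)&(hsv[...,0]<25)&(hsv[...,1]>70)).astype(np.uint8)
m=cv2.morphologyEx(m,cv2.MORPH_CLOSE,np.ones((5,5)));m[:120]=0;m[290:]=0
for c in cv2.findContours(m,0,2)[0]:
    if cv2.contourArea(c)<120:continue
    M=cv2.boundingRect(c);cx=M[0]+M[2]/2;zz=.055 if 280<cx<375 else .025
    w=plane("top",c[:,0].astype(float),zz)
    r=cv2.minAreaRect((w[:,:2]*1000).astype(np.float32))
    a=np.median(pts("top",c[:,0],d)[:,2])
    print("brown",M,np.round(r[0]),np.round(r[1]),round(r[2],1),"z",round(a,3))
# white (sheets + moulds)
w=((hsv[...,1]<45)&(im.min(2)>135)).astype(np.uint8);w[:130]=0;w[275:]=0
w[:, :190]=0;w[:,470:]=0
w=cv2.morphologyEx(w|m,cv2.MORPH_OPEN,np.ones((5,5)))
for c in cv2.findContours(w,0,2)[0]:
    if cv2.contourArea(c)<800:continue
    b=cv2.boundingRect(c);cx=b[0]+b[2]/2;zz=.056 if 280<cx<375 else .005
    q=cv2.convexHull(c)[:,0];P=plane("top",q.astype(float),zz)
    r=cv2.minAreaRect((P[:,:2]*1000).astype(np.float32));print("white",b,np.round(r[0]),np.round(r[1]),round(r[2],1))
# lever: dark near ball
k=np.zeros(m.shape,np.uint8);k[200:245,475:515]=(im[200:245,475:515].max(2)<70)
print([(cv2.boundingRect(c),cv2.contourArea(c)) for c in cv2.findContours(k,0,2)[0]])
S=np.load("scene0.npz")["im"];k=np.zeros(m.shape,np.uint8);k[262:300,155:190]=(S[262:300,155:190].max(2)<60)
print([(cv2.boundingRect(c),cv2.contourArea(c)) for c in cv2.findContours(k,0,2)[0]])
A=cv2.resize(im[120:280,190:520],None,fx=2.4,fy=2.4,interpolation=2);cv2.imwrite("pics/crop0.png",A)
E
```

```text
brown (346, 214, 17, 40) [439. -72.] [105.  40.] 3.1 z 0.054
brown (290, 204, 25, 41) [461.  64.] [ 56. 106.] 85.6 z 0.055
brown (407, 171, 41, 24) [ 586. -277.] [ 53. 105.] 10.6 z 0.025
brown (209, 154, 38, 19) [633. 278.] [102.  34.] 78.9 z 0.023
brown (343, 147, 16, 38) [624. -64.] [106.  39.] 3.5 z 0.054
brown (293, 144, 21, 38) [629.  66.] [105.  54.] 3.9 z 0.055
white (190, 130, 280, 145) [528.  -8.] [393. 772.] 1.0
[((486, 223, 4, 6), 7.5), ((500, 216, 15, 2), 1.0), ((487, 216, 19, 13), 61.0), ((484, 212, 2, 6), 0.5), ((477, 205, 5, 23), 24.5)]
[((187, 298, 3, 2), 1.0), ((163, 267, 11, 10), 63.5)]
```

View pics/crop0.png

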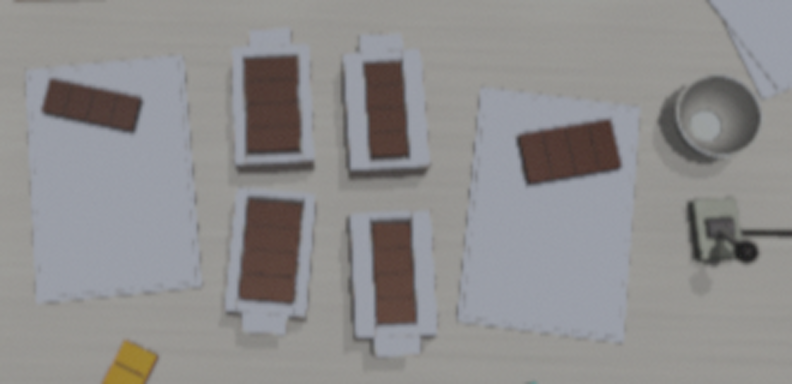

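Crop: the left-column moulds (272,105) and (270,250) hold wide blocks, and the right-column ones (386,108) and (393,272) hold narrow blocks. The wide sample is on the right sheet and the narrow one on the left. All four targets are brown blocks in white moulds.

```bash
python3 - <<'E'
from h import *
f=lambda l:np.array(l)/2.4+[190,120]
L=plane("top",f([(27,70),(184,57),(201,287),(38,302)]),.005);R=plane("top",f([(481,88),(638,104),(622,342),(459,320)]),.005)
for P in(L,R):
    print(np.round(P.mean(0),3),np.round(np.linalg.norm(P-np.roll(P,-1,0),axis=1),3)); e=P[1]+P[0]-P[2]-P[3];print("yaw",np.degrees(np.arctan2(e[1],e[0])))
o1,d1=ray("top",[(500.8,224.6)]);o2,d2=ray("scene",[(168.5,272)])
d1,d2=d1[0],d2[0];s=np.linalg.lstsq(np.c_[d1,-d2],o2-o1,rcond=None)[0];a,b=o1+s[0]*d1,o2+s[1]*d2
print("ball",a,b)
print("base blk",plane("top",f([(715,215)]),.022))
B={"FL":(629,66,3.9),"NL":(461,64,175.6),"FR":(624,-64,3.5),"NR":(439,-72,183.1)}
for k,(x,y,a) in B.items():
    c,s=np.cos(np.radians(a)),np.sin(np.radians(a))
    print(k,"heel",x-46*c,y-46*s,"tab end grip(+34)",x+34*c,y+34*s)
E
```

```text
[0.551 0.251 0.005] [0.187 0.276 0.186 0.277]
yaw 6.549571434931818
[ 0.519 -0.258  0.005] [0.186 0.281 0.185 0.276]
yaw -6.1130910631710345
ball [ 0.46307388 -0.44903851  0.08956166] [ 0.46613803 -0.44506303  0.0885038 ]
base blk [[ 0.51433266 -0.44238245  0.022     ]]
FL heel 583.1065231735622 62.871296629398586 tab end grip(+34) 662.9212654804106 68.31251988261843
NL heel 506.86442660243836 60.47092470616633 tab end grip(+34) 427.1002064242847 66.60844695631184
FR heel 578.0857992725942 -66.80823281860341 tab end grip(+34) 657.9365831463434 -61.924349655814865
NR heel 484.9326868350057 -69.51237460270033 tab end grip(+34) 405.0497532089088 -73.83867964148236
```

Request:
{"op": "drive_tool", "data": {
  "rows": [
    [[0,450,-470,-80,0,0,0.312],[0,450,-470,-80,0,0,0.312],[0,450,-470,-80,0,0,0.312],[0,450,-470,-80,0,0,0.312],[0,450,-470,-80,0,0,0.312],[0,450,-470,-80,0,0,0.312],[0,450,-470,-80,0,0,0.312],[0,450,-470,-80,0,0,0.312],[0,450,-470,-80,0,0,0.312],[0,450,-470,-80,0,0,0.312]]
  ]
}}

```text
t: 1.1
ee_pos: [0.4723, 0.1788, 0.1707]
tool_rot: [180.0, -0.0, -176.2]
wrist_force: [0.6, 1.2, 1.1]
gripper_width: 0.0003
gripper_force: 0.0
```

Request:
{"op": "drive_tool", "data": {
  "rows": [
    [[0,108,-114,-80,0,0,0],[0,108,-114,-80,0,0,0],[0,108,-114,-80,0,0,0],[0,108,-114,-80,0,0,0],[0,108,-114,-80,0,0,0],[0,108,-114,-80,0,0,0]]
  ]
}}

```text
t: 1.7
ee_pos: [0.5788, 0.0666, 0.0904]
tool_rot: [180.0, -0.1, -176.2]
wrist_force: [0.4, -0.2, -0.4]
gripper_width: -0.0003
gripper_force: 0.0
```

Request:
{"op": "drive_tool", "data": {
  "rows": [
    [[0,4,-2,-15,0,0,0],[0,4,-2,-25,0,0,0],[0,4,-2,-34,0,0,0],[0,4,-2,-38,0,0,0],[0,4,-2,-42,0,0,0],[0,4,-2,-46,0,0,0],[0,4,-2,-49,0,0,0],[0,4,-2,-49,0,0,0],[0,4,-2,-49,0,0,0]]
  ]
}}

```text
t: 2.6
ee_pos: [0.5836, 0.0646, 0.0425]
tool_rot: [180.0, 0.0, -176.2]
wrist_force: [0.6, -0.3, 0.6]
gripper_width: -0.0001
gripper_force: 0.0
```

Request:
{"op": "drive_tool", "data": {
  "rows": [
    [[0,0,0,38,0,0,0],[0,-40,-2,40,0,0,-0.1],[0,-77,-3,38,0,0,-0.14],[0,-77,-3,30,0,0,-0.14],[0,-77,-3,15,0,0,-0.14],[0,-77,-3,10,0,0,-0.14],[0,-77,-3,5,0,0,-0.14],[0,-77,-3,0,0,0,-0.14],[0,-77,-3,0,0,0,-0.14],[0,-77,-3,0,0,0,-0.14]]
  ]
}}

```text
t: 3.6
ee_pos: [0.5068, 0.0616, 0.0423]
tool_rot: [180.0, 0.0, 175.8]
wrist_force: [-0.0, -0.9, -0.5]
gripper_width: 0.0
gripper_force: 0.0
```

Request:
{"op": "drive_tool", "data": {
  "rows": [
    [[0,0,0,45,0,0,0],[0,-8,-40,75,0,0,0],[0,-14,-80,75,0,0,0.1],[0,-22,-130,45,0,0,0.13],[0,-22,-130,38,0,0,0.13],[0,-22,-130,16,0,0,0.13],[0,-22,-130,11,0,0,0.13],[0,-22,-130,5,0,0,0.13],[0,-22,-130,0,0,0,0.13],[0,-22,-130,0,0,0,0.13]]
  ]
}}

```text
t: 4.6
ee_pos: [0.4845, -0.0678, 0.0422]
tool_rot: [180.0, -0.0, -176.7]
wrist_force: [-0.1, -0.5, -0.2]
gripper_width: 0.0
gripper_force: 0.0
```

Request:
{"op": "drive_tool", "data": {
  "rows": [
    [[0,0,0,45,0,0,0],[0,46,1,40,0,0,0],[0,93,3,38,0,0,0],[0,93,3,30,0,0,0],[0,93,3,16,0,0,0],[0,93,3,11,0,0,0],[0,93,3,5,0,0,0],[0,93,3,0,0,0,0],[0,93,3,0,0,0,0],[0,93,3,0,0,0,0]]
  ]
}}

```text
t: 5.6
ee_pos: [0.5769, -0.0653, 0.0422]
tool_rot: [180.0, -0.0, -176.7]
wrist_force: [1.5, 1.0, -0.7]
gripper_width: 0.0003
gripper_force: 0.7
```

Request:
{"op": "drive_tool", "data": {
  "rows": [
    [[1,0,0,50,0,0,0],[1,0,0,100,0,0,0],[1,-40,0,140,0,0,0],[1,-80,0,170,0,0,0],[1,-130,0,190,0,0,0],[1,-180,0,200,0,0,0],[1,-230,0,200,0,0,0],[1,-230,0,200,0,0,0]]
  ]
}}

```text
t: 6.4
ee_pos: [0.3435, -0.0649, 0.2433]
tool_rot: [-179.9, 0.0, -176.8]
wrist_force: [0.5, -0.3, -0.7]
gripper_width: 0.0854
gripper_force: 0.0
```

```bash
python3 - <<'E'
from h import *
print(bot.observe()["ee_pos"])
for n in("scene","top"):
    im,d=optics.snapshot(n);np.savez(f"{n}1.npz",im=im,d=d)
    c=im[120:300,190:480] if n=="top" else im[160:300,180:440]
    cv2.imwrite(f"pics/{n}1.png",cv2.resize(c,None,fx=2.7,fy=2.7,interpolation=2))
B={"FL":(629,66,3.9),"NL":(461,64,175.6),"FR":(624,-64,3.5),"NR":(439,-72,183.1)}
u,v=np.meshgrid(np.arange(640),np.arange(400));uv=np.c_[u.ravel(),v.ravel()]
P=pts("top",uv,d);ok=(d.ravel()>0)
for k,(x,y,a) in B.items():
    c,s=np.cos(np.radians(a)),np.sin(np.radians(a));q=P*1000-[x,y,0]
    X=q[:,0]*c+q[:,1]*s;Y=-q[:,0]*s+q[:,1]*c
    for x0 in range(-50,55,15):
        m=ok&(abs(X-x0)<7)&(abs(Y)<12)&(q[:,2]>0)&(q[:,2]<120);print(k,x0,round(float(np.median(q[m,2])),1) if m.any() else None,end="; ")
    print()
E
```

```text
[ 0.34346022 -0.06492877  0.24329616]
FL -50 31.0; FL -35 39.6; FL -20 47.3; FL -5 54.2; FL 10 63.8; FL 25 70.1; FL 40 73.2; 
NL -50 31.1; NL -35 38.2; NL -20 45.8; NL -5 53.5; NL 10 61.3; NL 25 68.3; NL 40 70.2; 
FR -50 32.7; FR -35 39.1; FR -20 45.9; FR -5 53.7; FR 10 62.7; FR 25 70.4; FR 40 74.8; 
NR -50 29.5; NR -35 39.5; NR -20 45.9; NR -5 51.3; NR 10 63.6; NR 25 None; NR 40 None;
```

View pics/top1.png

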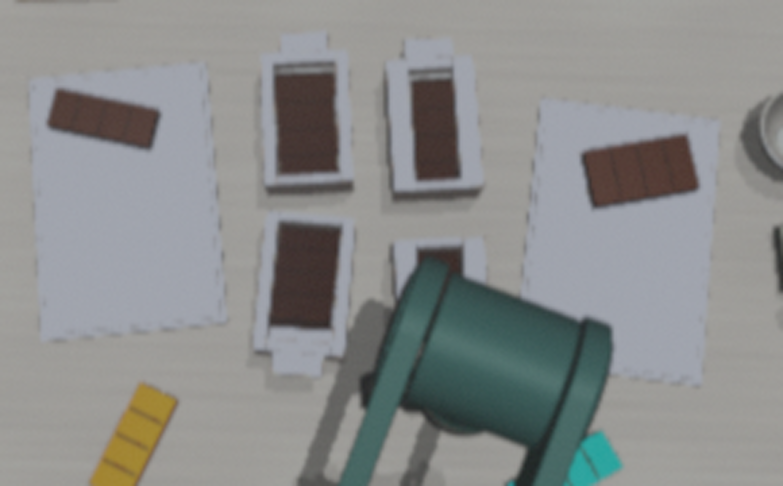

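All four are tipped: the measured top lines match a 28° slope, about 70 mm high at +25. I'll grasp the far-left wide block first, with the tool tilted square to it.

Request:
{"op": "drive_tool", "data": {
  "rows": [
    [[1,50,25,0,0,0,0],[1,95,45,-20,0.008,-0.12,0],[1,140,65,-40,0.016,-0.24,0],[1,185,85,-70,0.024,-0.36,0.005],[1,230,105,-95,0.033,-0.488,0.01],[1,288,131,-130,0.033,-0.488,0.01],[1,288,131,-130,0.033,-0.488,0.01],[1,288,131,-130,0.033,-0.488,0.01],[1,288,131,-130,0.033,-0.488,0.01]]
  ]
}}

```text
t: 7.4
ee_pos: [0.6354, 0.0665, 0.1082]
tool_rot: [179.8, 27.6, -176.1]
wrist_force: [1.2, 0.5, 0.7]
gripper_width: 0.0851
gripper_force: 0.0
```

Request:
{"op": "drive_tool", "data": {
  "rows": [
    [[1,14,1,-25,0,0,0],[1,22,1.5,-40,0,0,0],[1,27.5,2,-49,0,0,0],[1,27.5,2,-49,0,0,0],[0.5,27.5,2,-49,0,0,0],[0.5,27.5,2,-49,0,0,0],[0.5,27.5,2,-49,0,0,0],[0.5,27.5,2,-49,0,0,0]]
  ],
  "squeeze": 60
}}

```text
t: 8.2
ee_pos: [0.664, 0.0679, 0.0657]
tool_rot: [179.8, 28.3, -176.2]
wrist_force: [-1.0, 1.9, 4.9]
gripper_width: 0.0575
gripper_force: 63.3
```

Request:
{"op": "drive_tool", "data": {
  "rows": [
    [[0.9,0,0,0,0,0,0],[0.9,0,0,0,0,0,0],[0.9,1,0,-6,0,0,0],[0.9,1,0,-6,0,0,0],[0.9,1,0,-6,0,0,0]]
  ]
}}

```text
t: 8.7
ee_pos: [0.6634, 0.0675, 0.0561]
tool_rot: [179.8, 27.9, -176.2]
wrist_force: [-0.5, -0.8, 0.1]
gripper_width: 0.0766
gripper_force: 0.0
```

Request:
{"op": "drive_tool", "data": {
  "rows": [
    [[0.5,1,0,0,0,0,0],[0.5,1,0,0,0,0,0],[0.5,1,0,0,0,0,0],[0.5,1,0,0,0,0,0],[0.5,1,0,0,0,0,0]]
  ]
}}

```text
t: 9.2
ee_pos: [0.6649, 0.0679, 0.0575]
tool_rot: [179.8, 28.0, -176.2]
wrist_force: [-2.1, 2.6, 2.6]
gripper_width: 0.0582
gripper_force: 66.3
```

Request:
{"op": "drive_tool", "data": {
  "rows": [
    [[0.5,0,0,10,0,0,0],[0.5,0,0,25,0,0,0],[0.5,0,0,50,0,0,0],[0.5,0,0,80,0,0,0],[0.5,0,0,110,0,0,0],[0.5,0,0,110,0,0,0]]
  ]
}}

```text
t: 9.8
ee_pos: [0.6683, 0.0671, 0.175]
tool_rot: [179.9, 28.7, -176.2]
wrist_force: [0.3, -0.6, -0.8]
gripper_width: 0.0585
gripper_force: 66.0
```

```bash
python3 - <<'E'
from h import *
im,d=optics.snapshot("scene")
cv2.imwrite("pics/s2.png",cv2.resize(im[100:300,230:480],None,fx=2.5,fy=2.5,interpolation=2))
E
```

```text
(no output)
```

View pics/s2.png

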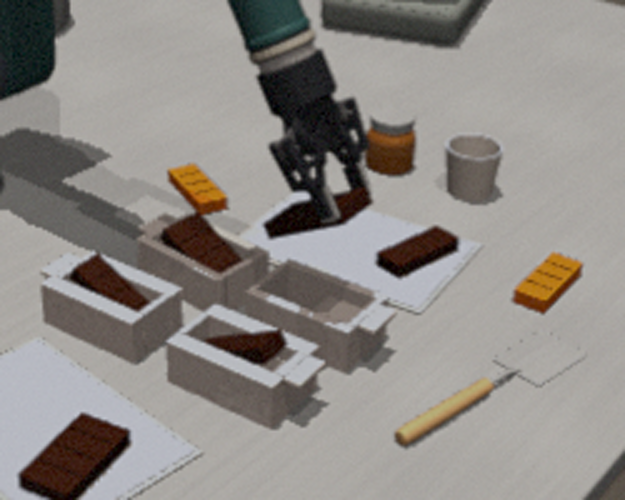

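Request:
{"op": "drive_tool", "data": {
  "rows": [
    [[0.5,-15,-30,0,0.002,0.1,-0.034],[0.5,-35,-72,0,0.004,0.2,-0.068],[0.5,-55,-115,0,0.006,0.3,-0.102],[0.5,-75,-158,0,0.008,0.4,-0.136],[0.5,-95,-200,0,0.0097,0.4895,-0.1703],[0.5,-115,-242,0,0.0097,0.4895,-0.1703],[0.5,-135,-285,-20,0.0097,0.4895,-0.1703],[0.5,-155,-327,-40,0.0097,0.4895,-0.1703],[0.5,-178,-370,-60,0.0097,0.4895,-0.1703],[0.5,-178,-370,-90,0.0097,0.4895,-0.1703]]
  ]
}}

```text
t: 10.85
ee_pos: [0.4842, -0.3076, 0.076]
tool_rot: [-180.0, -0.0, 173.5]
wrist_force: [1.4, 0.1, -2.0]
gripper_width: 0.0584
gripper_force: 65.9
```

Request:
{"op": "drive_tool", "data": {
  "rows": [
    [[0.5,0,0,0,0,0,0],[0.5,0,0,0,0,0,0],[0.5,0,0,0,0,0,0]]
  ]
}}

```text
t: 11.15
ee_pos: [0.488, -0.3019, 0.0783]
tool_rot: [179.9, 0.1, 173.9]
wrist_force: [0.1, -0.7, -2.0]
gripper_width: 0.0581
gripper_force: 65.9
```

```bash
python3 - <<'E'
from h import *
im,d=optics.snapshot("scene")
cv2.imwrite("pics/s3.png",cv2.resize(im[200:320,150:330],None,fx=3,fy=3,interpolation=2))
E
```

```text
(no output)
```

View pics/s3.png

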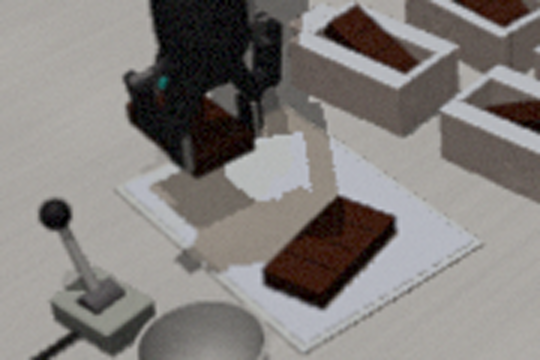

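Request:
{"op": "drive_tool", "data": {
  "rows": [
    [[0.5,0,0,-35,0,0,0],[0.5,0,0,-55,0,0,0],[0.5,0,0,-62,0,0,0],[0.5,0,0,-67,0,0,0],[0.5,0,0,-69,0,0,0],[0.5,0,0,-69,0,0,0],[0.5,0,0,-69,0,0,0]]
  ]
}}

```text
t: 11.9
ee_pos: [0.4877, -0.3029, 0.0096]
tool_rot: [179.9, 0.1, 173.9]
wrist_force: [0.1, -0.4, -2.6]
gripper_width: 0.0583
gripper_force: 65.8
```

Request:
{"op": "drive_tool", "data": {
  "rows": [
    [[0.5,0,0,-2,0,0,0],[0.5,0,0,-2,0,0,0],[0.8,0,0,-2,0,0,0],[0.8,0,0,-2,0,0,0],[0.8,0,0,10,0,0,0],[0.8,0,0,40,0,0,0],[1,0,0,90,0,0,0],[1,0,0,130,0,0,0],[1,0,0,150,0,0,0]]
  ]
}}

```text
t: 12.8
ee_pos: [0.4886, -0.3037, 0.1645]
tool_rot: [-179.9, 0.4, 173.9]
wrist_force: [1.1, -0.0, 0.2]
gripper_width: 0.0858
gripper_force: 0.0
```

Request:
{"op": "drive_tool", "data": {
  "rows": [
    [[1,-5,40,0,0,0.12,0],[1,-9,85,0,0.012,0.24,0.01],[1,-13,130,0,0.03,0.36,0.02],[1,-17,175,0,0.045,0.488,0.03],[1,-21,220,0,0.045,0.488,0.03],[1,-26,265,0,0.045,0.488,0.03],[1,-30,310,-15,0.045,0.488,0.03],[1,-34,355,-30,0.045,0.488,0.03],[1,-34,367,-45,0.045,0.488,0.03],[1,-34,367,-45,0.045,0.488,0.03]]
  ]
}}

```text
t: 13.8
ee_pos: [0.4516, 0.0659, 0.1118]
tool_rot: [179.9, -28.3, 175.8]
wrist_force: [-0.2, -0.6, -0.9]
gripper_width: 0.0855
gripper_force: 0.0
```

Request:
{"op": "drive_tool", "data": {
  "rows": [
    [[1,0,0,0,0,0,0],[1,0,0,0,0,0,0]]
  ]
}}

```text
t: 14.0
ee_pos: [0.4538, 0.0632, 0.1142]
tool_rot: [179.9, -28.0, 175.5]
wrist_force: [-0.2, -0.2, -0.6]
gripper_width: 0.0855
gripper_force: 0.0
```

```bash
cat > sheets.py <<'E'
from h import *
def brown():
    im,d=optics.snapshot("top");hsv=cv2.cvtColor(im,cv2.COLOR_BGR2HSV)
    m=((im.max(2)<95)&(hsv[...,0]<25)&(hsv[...,1]>70)).astype(np.uint8)
    m=cv2.morphologyEx(m,cv2.MORPH_OPEN,np.ones((3,3)));m[:120]=0;m[290:]=0;m[:,:195]=0;m[:,470:]=0;m[:,282:375]=0
    for c in cv2.findContours(m,0,2)[0]:
        if cv2.contourArea(c)<120:continue
        r=cv2.minAreaRect((plane("top",c[:,0].astype(float),.025)[:,:2]*1000).astype(np.float32))
        zz=np.median(pts("top",np.argwhere(cv2.drawContours(m*0,[c],-1,1,-1))[:,::-1],d)[:,2])
        print("brown",np.round(r[0]),np.round(r[1]),round(r[2],1),"z",round(float(zz),3))
    return im
if __name__=="__main__":
    brown();print(bot.observe()["ee_pos"],bot.observe()["tool_rot"])
E
python3 sheets.py
```

```text
brown [ 444. -297.] [ 55. 102.] 82.6 z 0.025
brown [ 586. -277.] [ 53. 105.] 10.6 z 0.024
brown [638. 305.] [47. 33.] 79.4 z 0.023
[0.45380129 0.06322644 0.11423114] [179.86166711 -27.95563176 175.48845497]
```

Request:
{"op": "drive_tool", "data": {
  "rows": [
    [[1,-12,1,-25,0,0,0],[1,-22,2,-42,0,0,0],[1,-28,3,-56,0,0,0],[1,-28,3,-56,0,0,0],[1,-28,3,-56,0,0,0],[0.5,-28,3,-56,0,0,0],[0.5,-28,3,-56,0,0,0],[0.5,-28,3,-56,0,0,0],[0.5,-28,3,-56,0,0,0]]
  ]
}}

```text
t: 14.95
ee_pos: [0.4261, 0.0673, 0.0585]
tool_rot: [179.9, -27.9, 175.6]
wrist_force: [0.7, -1.7, 6.5]
gripper_width: 0.0584
gripper_force: 66.0
```

Request:
{"op": "drive_tool", "data": {
  "rows": [
    [[0.5,0,0,10,0,0,0],[0.5,0,0,25,0,0,0],[0.5,0,0,50,0,0,0],[0.5,0,0,80,0,0,0],[0.5,0,0,100,0,0,0],[0.5,0,0,100,0,0,0]]
  ]
}}

```text
t: 15.55
ee_pos: [0.4266, 0.0678, 0.1607]
tool_rot: [179.8, -27.7, 175.7]
wrist_force: [0.7, -0.1, -1.2]
gripper_width: 0.0581
gripper_force: 65.2
```

Request:
{"op": "drive_tool", "data": {
  "rows": [
    [[0.5,-2,-40,0,-0.012,-0.12,-0.01],[0.5,-5,-80,0,-0.024,-0.24,-0.02],[0.5,-8,-122,0,-0.036,-0.36,-0.03],[0.5,-11,-165,0,-0.045,-0.488,-0.03],[0.5,-15,-210,0,-0.045,-0.488,-0.03],[0.5,-18,-250,-20,-0.045,-0.488,-0.03],[0.5,-18,-266,-55,-0.045,-0.488,-0.03],[0.5,-18,-266,-80,-0.045,-0.488,-0.03],[0.5,-18,-266,-100,-0.045,-0.488,-0.03],[0.5,-18,-266,-120,-0.045,-0.488,-0.03]]
  ]
}}

```text
t: 16.55
ee_pos: [0.4052, -0.1976, 0.0347]
tool_rot: [179.7, -0.2, 173.8]
wrist_force: [-0.7, -0.2, -2.7]
gripper_width: 0.0582
gripper_force: 65.2
```

Request:
{"op": "drive_tool", "data": {
  "rows": [
    [[0.5,0,0,0,0,0,0],[0.5,0,0,0,0,0,0]]
  ]
}}

```text
t: 16.75
ee_pos: [0.4061, -0.1978, 0.0365]
tool_rot: [179.8, -0.1, 173.9]
wrist_force: [0.6, 0.9, -1.8]
gripper_width: 0.0582
gripper_force: 65.2
```

```bash
python3 - <<'E'
from h import *
print(bot.observe())
im,d=optics.snapshot("scene")
cv2.imwrite("pics/s4.png",cv2.resize(im[180:320,150:350],None,fx=3,fy=3,interpolation=2))
E
```

```text
{'t': 16.75, 'joint_positions': array([-3.32685647e+01, -4.96228214e-02,  1.06780029e+02,  1.49073697e-01,
        7.34874806e+01, -1.17184048e+02]), 'dq': array([ 0.13441704, -1.24426903, -2.25107427,  0.03640718, -0.24526423,
        0.0041041 ]), 'tau': array([-4.19040886e-02, -2.76298767e+01, -2.75016385e+01,  4.04140761e-02,
        2.96578312e-02, -1.46837116e-03]), 'ee_pos': array([ 0.40609593, -0.19777274,  0.03648901]), 'tool_rot': array([ 1.79773439e+02, -1.28645359e-01,  1.73873095e+02]), 'wrist_force': array([ 0.63526633,  0.94612418, -1.78725679]), 'ft_torque': array([0.0190881 , 0.07643632, 0.02024478]), 'gripper_force': 65.22620916366577, 'gripper_width': 0.05821770666441735}
```

View pics/s4.png

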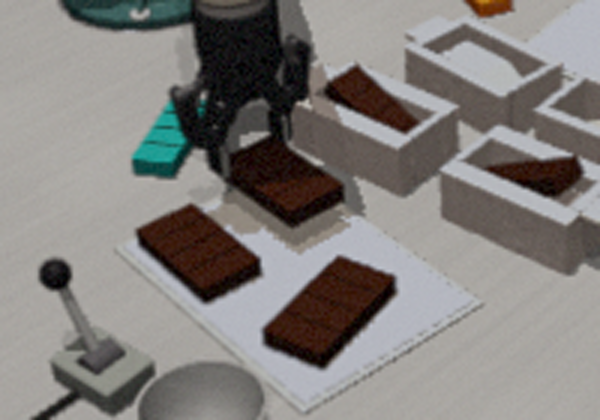

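Request:
{"op": "drive_tool", "data": {
  "rows": [
    [[0.5,0,0,-18,0,0,0],[0.5,0,0,-24,0,0,0],[0.5,0,0,-28,0,0,0],[0.5,0,0,-29,0,0,0],[0.5,0,0,-29,0,0,0],[0.8,0,0,-29,0,0,0],[0.8,0,0,-29,0,0,0],[0.8,0,0,-15,0,0,0],[0.8,0,0,20,0,0,0],[0.8,0,0,70,0,0,0]]
  ]
}}

```text
t: 17.8
ee_pos: [0.4052, -0.1973, 0.1057]
tool_rot: [179.7, -0.3, 173.9]
wrist_force: [-0.3, -1.1, -0.5]
gripper_width: 0.0685
gripper_force: 0.0
```

Request:
{"op": "drive_tool", "data": {
  "rows": [
    [[1,2,0,30,0.003,0.12,0.04],[1,6,30,40,0.006,0.24,0.08],[1,12,60,40,0.009,0.36,0.12],[1,20,100,30,0.0127,0.4887,0.1567],[1,27,125,5,0.0127,0.4887,0.1567],[1,27,125,5,0.0127,0.4887,0.1567],[1,27,125,5,0.0127,0.4887,0.1567],[1,27,125,5,0.0127,0.4887,0.1567]]
  ]
}}

```text
t: 18.6
ee_pos: [0.4343, -0.0744, 0.1134]
tool_rot: [180.0, -27.8, -177.1]
wrist_force: [-0.3, -0.4, -0.4]
gripper_width: 0.0852
gripper_force: 0.0
```

```bash
python3 sheets.py
```

```text
brown [ 443. -297.] [ 56. 104.] 83.2 z 0.024
brown [ 473. -205.] [56. 55.] 84.5 z 0.024
brown [ 586. -277.] [ 54. 106.] 10.7 z 0.024
[ 0.43431241 -0.07458369  0.11364315] [ 179.96186058  -27.81095923 -177.11304621]
```

Request:
{"op": "drive_tool", "data": {
  "rows": [
    [[1,-12,0,-25,0,0,0],[1,-22,0,-42,0,0,0],[1,-28.5,0.5,-54,0,0,0],[1,-28.5,0.5,-54,0,0,0],[0.3,-28.5,0.5,-54,0,0,0],[0.3,-28.5,0.5,-54,0,0,0],[0.3,-28.5,0.5,-54,0,0,0],[0.3,-28.5,0.5,-54,0,0,0],[0.3,-28.5,0.5,-54,0,0,0]]
  ]
}}

```text
t: 19.55
ee_pos: [0.4064, -0.0731, 0.0592]
tool_rot: [179.9, -27.9, -177.0]
wrist_force: [0.7, -0.1, 3.6]
gripper_width: 0.0402
gripper_force: 64.2
```

Request:
{"op": "drive_tool", "data": {
  "rows": [
    [[0.3,0,0,10,0,0,0],[0.3,0,0,25,0,0,0],[0.3,0,0,50,0,0,0],[0.3,0,0,80,0,0,0],[0.3,0,0,100,0,0,0],[0.3,0,0,100,0,0,0]]
  ]
}}

```text
t: 20.15
ee_pos: [0.4072, -0.0733, 0.1619]
tool_rot: [-180.0, -27.6, -177.0]
wrist_force: [0.9, -1.0, -0.8]
gripper_width: 0.0401
gripper_force: 63.7
```

```bash
python3 - <<'E'
from h import *
im,d=optics.snapshot("scene");im2,d=optics.snapshot("top")
A=cv2.resize(im[140:310,180:480],(600,340));B=cv2.resize(im2[120:270,190:470],(448,240))
C=np.zeros((590,600,3),np.uint8);C[:340]=A;C[350:,:448]=B;cv2.imwrite("pics/s5.png",C)
E
```

```text
(no output)
```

View pics/s5.png

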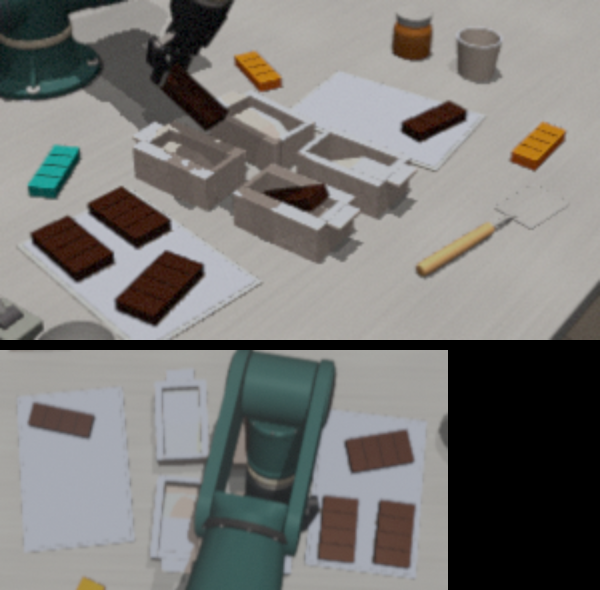

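Request:
{"op": "drive_tool", "data": {
  "rows": [
    [[0.3,2,30,0,0.01,-0.12,0.015],[0.3,4,75,0,0.02,-0.24,0.03],[0.3,7,120,0,0.03,-0.36,0.045],[0.3,10,165,0,0.041,-0.488,0.06],[0.3,14,210,0,0.041,-0.488,0.06],[0.3,18,255,0,0.041,-0.488,0.06],[0.3,21,300,-20,0.041,-0.488,0.06],[0.3,24,340,-45,0.041,-0.488,0.06],[0.3,24,356,-80,0.041,-0.488,0.06],[0.3,24,356,-120,0.041,-0.488,0.06]]
  ]
}}

```text
t: 21.25
ee_pos: [0.4285, 0.2854, 0.0361]
tool_rot: [179.8, 0.0, -173.3]
wrist_force: [0.8, 0.1, -0.7]
gripper_width: 0.0403
gripper_force: 63.7
```

Request:
{"op": "drive_tool", "data": {
  "rows": [
    [[0.3,0,0,0,0,0,0],[0.3,0,0,0,0,0,0],[0.3,0,0,0,0,0,0]]
  ]
}}

```text
t: 21.55
ee_pos: [0.4306, 0.2833, 0.0401]
tool_rot: [179.8, 0.2, -173.5]
wrist_force: [0.8, 0.1, -0.1]
gripper_width: 0.0402
gripper_force: 63.7
```

```bash
python3 - <<'E'
from h import *
im,d=optics.snapshot("scene")
cv2.imwrite("pics/s6.png",cv2.resize(im[140:260,280:460],None,fx=3,fy=3,interpolation=2))
E
```

```text
(no output)
```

View pics/s6.png

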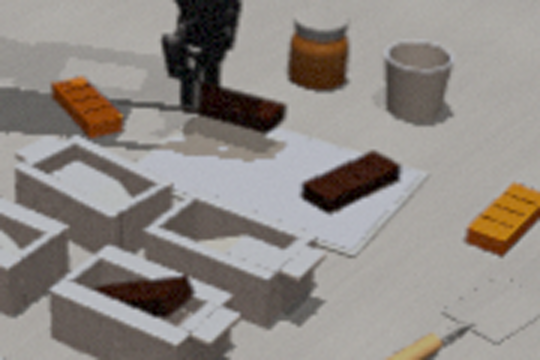

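Request:
{"op": "drive_tool", "data": {
  "rows": [
    [[0.3,0,0,-18,0,0,0],[0.3,0,0,-25,0,0,0],[0.3,0,0,-29,0,0,0],[0.3,0,0,-29.5,0,0,0],[0.3,0,0,-29.5,0,0,0],[0.65,0,0,-29.5,0,0,0],[0.65,0,0,-29.5,0,0,0],[0.65,0,0,-15,0,0,0],[0.65,0,0,25,0,0,0],[0.65,0,0,75,0,0,0]]
  ]
}}

```text
t: 22.6
ee_pos: [0.4278, 0.2822, 0.112]
tool_rot: [180.0, -0.2, -173.5]
wrist_force: [1.0, 0.7, -0.4]
gripper_width: 0.0556
gripper_force: 0.0
```

Request:
{"op": "drive_tool", "data": {
  "rows": [
    [[1,20,-35,30,0.01,-0.12,-0.01],[1,45,-75,40,0.02,-0.24,-0.02],[1,70,-117,40,0.03,-0.36,-0.03],[1,95,-160,40,0.043,-0.488,-0.052],[1,120,-203,40,0.043,-0.488,-0.052],[1,145,-247,40,0.043,-0.488,-0.052],[1,170,-290,30,0.043,-0.488,-0.052],[1,190,-330,15,0.043,-0.488,-0.052],[1,199,-347,-2,0.043,-0.488,-0.052],[1,199,-347,-2,0.043,-0.488,-0.052]]
  ]
}}

```text
t: 23.6
ee_pos: [0.6274, -0.0666, 0.1078]
tool_rot: [179.8, 27.8, -176.8]
wrist_force: [-0.9, 0.9, -0.7]
gripper_width: 0.0854
gripper_force: 0.0
```

Request:
{"op": "drive_tool", "data": {
  "rows": [
    [[1,0,0,0,0,0,0],[1,0,0,0,0,0,0],[1,0,0,0,0,0,0]]
  ]
}}

```text
t: 23.9
ee_pos: [0.6287, -0.0626, 0.1128]
tool_rot: [179.9, 28.3, -176.4]
wrist_force: [0.0, -0.0, 0.3]
gripper_width: 0.0857
gripper_force: 0.0
```

```bash
python3 sheets.py
```

```text
brown [ 443. -297.] [ 57. 104.] 83.0 z 0.024
brown [ 458. -205.] [52. 86.] 82.7 z 0.024
brown [466. 287.] [62. 30.] 3.7 z 0.023
brown [ 586. -276.] [ 54. 106.] 10.7 z 0.024
[ 0.62868173 -0.06260226  0.11271294] [ 179.89198161   28.26345807 -176.38377793]
```

Request:
{"op": "drive_tool", "data": {
  "rows": [
    [[1,12,0,-25,0,0,0],[1,22,0.3,-42,0,0,0],[1,28.5,0.6,-53,0,0,0],[1,28.5,0.6,-53,0,0,0],[0.3,28.5,0.6,-53,0,0,0],[0.3,28.5,0.6,-53,0,0,0],[0.3,28.5,0.6,-53,0,0,0],[0.3,28.5,0.6,-53,0,0,0],[0.3,28.5,0.6,-53,0,0,0]]
  ]
}}

```text
t: 24.85
ee_pos: [0.6574, -0.0615, 0.0603]
tool_rot: [179.7, 28.3, -176.6]
wrist_force: [-1.8, 5.6, 4.2]
gripper_width: 0.0404
gripper_force: 64.3
```

Request:
{"op": "drive_tool", "data": {
  "rows": [
    [[0.3,0,0,10,0,0,0],[0.3,0,0,25,0,0,0],[0.3,0,0,50,0,0,0],[0.3,0,0,80,0,0,0],[0.3,0,0,100,0,0,0],[0.3,0,0,100,0,0,0]]
  ]
}}

```text
t: 25.45
ee_pos: [0.6593, -0.0645, 0.1645]
tool_rot: [-179.9, 28.7, -176.4]
wrist_force: [0.7, -0.0, -0.2]
gripper_width: 0.0403
gripper_force: 63.8
```

Request:
{"op": "drive_tool", "data": {
  "rows": [
    [[0.3,-15,30,0,-0.01,0.12,0.012],[0.3,-33,70,0,-0.02,0.24,0.025],[0.3,-51,110,0,-0.03,0.36,0.04],[0.3,-70,150,0,-0.043,0.488,0.052],[0.3,-90,190,0,-0.043,0.488,0.052],[0.3,-110,230,-10,-0.043,0.488,0.052],[0.3,-129,265,-35,-0.043,0.488,0.052],[0.3,-129,265,-75,-0.043,0.488,0.052],[0.3,-129,265,-120,-0.043,0.488,0.052],[0.3,-129,265,-120,-0.043,0.488,0.052]]
  ]
}}

```text
t: 26.45
ee_pos: [0.5209, 0.2, 0.0295]
tool_rot: [-179.9, -0.9, -173.4]
wrist_force: [-0.7, -0.7, -2.7]
gripper_width: 0.0403
gripper_force: 63.6
```

Request:
{"op": "drive_tool", "data": {
  "rows": [
    [[0.3,0,0,0,0,0,0],[0.3,0,0,0,0,0,0]]
  ]
}}

```text
t: 26.65
ee_pos: [0.5299, 0.2018, 0.0408]
tool_rot: [179.8, 0.3, -173.5]
wrist_force: [0.6, 0.9, 0.3]
gripper_width: 0.0402
gripper_force: 63.7
```

```bash
python3 - <<'E'
from h import *
im,d=optics.snapshot("scene")
cv2.imwrite("pics/s7.png",cv2.resize(im[140:260,280:460],None,fx=3,fy=3,interpolation=2))
E
```

```text
(no output)
```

View pics/s7.png

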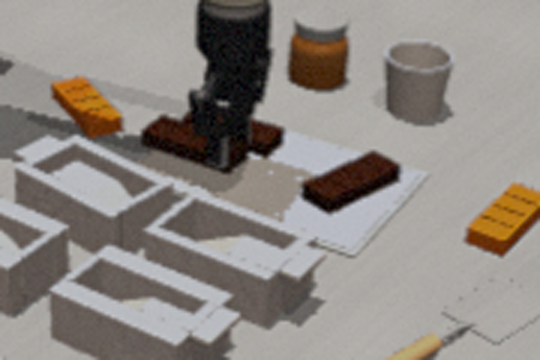

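Request:
{"op": "drive_tool", "data": {
  "rows": [
    [[0.3,0,0,-18,0,0,0],[0.3,0,0,-25,0,0,0],[0.3,0,0,-29,0,0,0],[0.3,0,0,-30,0,0,0],[0.3,0,0,-30,0,0,0],[0.65,0,0,-30,0,0,0],[0.65,0,0,-30,0,0,0],[0.65,0,0,-15,0,0,0],[0.65,0,0,25,0,0,0],[0.65,0,0,75,0,0,0]]
  ]
}}

```text
t: 27.7
ee_pos: [0.5262, 0.2012, 0.1126]
tool_rot: [179.9, -0.2, -173.5]
wrist_force: [1.0, 0.1, 0.1]
gripper_width: 0.0554
gripper_force: 0.0
```

Request:
{"op": "drive_tool", "data": {
  "rows": [
    [[0,0,0,50,0,0,0],[0,-20,-45,60,0,0,-0.05],[0,-35,-95,60,0,0,-0.1],[0,-50,-140,60,0,0,-0.1],[0,-65,-190,60,0,0,-0.1],[0,-80,-235,60,0,0,-0.1],[0,-90,-285,60,0,0,-0.1],[0,-95,-330,60,0,0,-0.1],[0,-100,-375,60,0,0,-0.1],[0,-105,-420,60,0,0,-0.1]]
  ]
}}

```text
t: 28.7
ee_pos: [0.4225, -0.2202, 0.1748]
tool_rot: [179.9, 0.2, -179.2]
wrist_force: [0.4, 0.4, 1.0]
gripper_width: 0.0003
gripper_force: 0.0
```

Request:
{"op": "drive_tool", "data": {
  "rows": [
    [[0,-5,-50,0,0,0,0],[0,-5,-100,0,0,0,0],[0,-5,-150,0,0,0,0],[0,-5,-190,0,0,0,0],[0,-5,-225,0,0,0,0],[0,-5,-225,0,0,0,0],[0,-5,-225,0,0,0,0]]
  ]
}}

```text
t: 29.4
ee_pos: [0.4177, -0.4437, 0.1736]
tool_rot: [179.8, 0.1, -179.3]
wrist_force: [0.8, 0.9, -0.5]
gripper_width: 0.0
gripper_force: 0.0
```

```bash
python3 - <<'E'
from sheets import *
im=brown();print(bot.observe()["ee_pos"],bot.observe()["tool_rot"])
s,_=optics.snapshot("scene")
C=np.zeros((600,680,3),np.uint8);C[:320,:680]=cv2.resize(im[110:270,180:520],(680,320));C[330:600,:630]=cv2.resize(s[170:305,140:455],(630,270));cv2.imwrite("pics/c8.png",C)
E
```

```text
brown [ 443. -297.] [ 56. 104.] 83.0 z 0.024
brown [491. 288.] [62. 34.] 8.8 z 0.024
brown [ 586. -277.] [ 53. 106.] 11.0 z 0.024
[ 0.41794687 -0.44286091  0.17371634] [ 1.79832434e+02  9.47498881e-02 -1.79201887e+02]
```

View pics/c8.png

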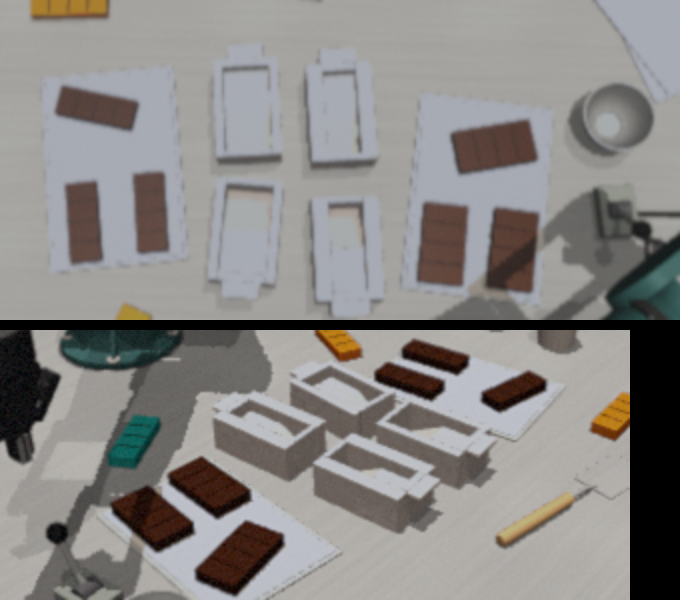

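All four blocks lie flat on the right sheets: narrow ones at (83,222) and (151,212), wide ones at (443,243) and (514,250). The lever ball is at (642,230) in the same picture. Next is the lever.

Request:
{"op": "drive_tool", "data": {
  "rows": [
    [[0,0,-2,-40,0,0,0],[0,0,-3,-75,0,0,0],[0,2,-4,-95,0,0,0],[0,2,-4,-95,0,0,0],[0,2,-4,-95,0,0,0]]
  ]
}}

```text
t: 30.0
ee_pos: [0.4204, -0.4464, 0.0792]
tool_rot: [179.9, 0.1, -179.1]
wrist_force: [0.9, 0.3, 0.1]
gripper_width: 0.0001
gripper_force: 0.0
```

Request:
{"op": "drive_tool", "data": {
  "rows": [
    [[0,15,0,0,0,0,0],[0,28,1,0,0,0,0],[0,40,2,0,0,0,0],[0,52,3,0,0,0,0],[0,64,4,0,0,0,0],[0,76,5,0,0,0,0],[0,86,6,0,0,0,0],[0,94,7,0,0,0,0],[0,98,8,0,0,0,0],[0,98,8,0,0,0,0]]
  ]
}}

```text
t: 31.0
ee_pos: [0.5161, -0.4396, 0.0776]
tool_rot: [179.8, -0.2, -179.2]
wrist_force: [-5.0, -0.7, -0.4]
gripper_width: 0.0001
gripper_force: 2.7
```

Request:
{"op": "drive_tool", "data": {
  "rows": [
    [[0,2,0,0,0,0,0],[0,4,0,0,0,0,0],[0,6,0,0,0,0,0],[0,6,0,0,0,0,0]]
  ]
}}

```text
t: 31.4
ee_pos: [0.5164, -0.4397, 0.0775]
tool_rot: [179.7, -0.9, -179.4]
wrist_force: [-19.9, 0.6, 5.9]
gripper_width: -0.0001
gripper_force: 9.4
```

Hard against the stop at 20 N. I'll back off, retreat and check.

Request:
{"op": "drive_tool", "data": {
  "rows": [
    [[0,-15,0,0,0,0,0],[0,-50,0,0,0,0,0],[0,-95,0,10,0,0,0],[0,-110,0,50,0,0,0],[0,-130,0,95,0,0,0],[0,-160,0,130,0,0,0],[0,-180,0,160,0,0,0],[0,-180,0,160,0,0,0],[0,-180,0,160,0,0,0]]
  ]
}}

```text
t: 32.3
ee_pos: [0.3508, -0.4354, 0.2394]
tool_rot: [-179.8, -0.0, -179.9]
wrist_force: [0.4, 0.5, -0.6]
gripper_width: 0.0002
gripper_force: 0.0
```

```bash
python3 - <<'E'
from sheets import *
im=brown();print(bot.observe()["ee_pos"],bot.observe()["wrist_force"])
s,_=optics.snapshot("scene")
C=np.zeros((600,680,3),np.uint8);C[:320,:680]=cv2.resize(im[110:270,180:520],(680,320));C[330:600,:630]=cv2.resize(s[200:335,140:455],(630,270));cv2.imwrite("pics/c9.png",C)
E
```

```text
brown [ 443. -298.] [ 57. 104.] 82.6 z 0.024
brown [ 470. -205.] [55. 61.] 84.0 z 0.024
brown [484. 196.] [58. 30.] 2.9 z 0.024
brown [472. 285.] [101.  36.] 6.9 z 0.024
brown [ 586. -277.] [ 53. 105.] 11.1 z 0.024
[ 0.35069871 -0.43478064  0.2375154 ] [-0.49903568  0.27514082 -0.88155476]
```

View pics/c9.png

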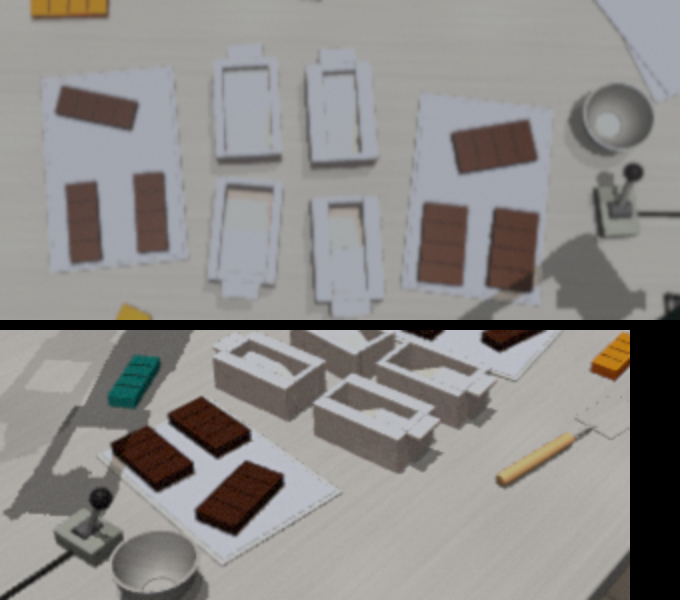

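The lever is over, with its ball at (633,172) on the far side, all the blocks are flat on their sheets and the arm is clear. Handing in.

```bash
python3 -c "
from rig import job;print(job.finish_job())"
```

```text
the job is handed in; nothing more can be done
None
```

All four blocks lie flat on the sheets matching their width, the fan lever is fully over to on, and the job is handed in (no verdict was returned).

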